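# Lock the drilling turntable with its pin

### The arm

A 7-joint arm with a two-finger parallel gripper is mounted at the origin on the work surface. World frame = base frame: x ahead of the robot, y to its left, z up, the work surface at z = 0. Lengths are in m, angles in rad, forces in N, time in s.
With the tool pointing down it reaches from about 0.425 to 0.925 m from the base axis. Payload 6.8 kg.
Tool frame: the origin (TCP) lies on the mounting face of the last link; the fingertips stand 173 mm ahead of it and the grasp point (between the pads) lies 155 mm ahead of it; z points along the fingers, y is the line along which they close (so a half turn about z gives the same grasp; the last joint's range is limited). The gripper opens to 85 mm and grips with 20 to 120 N. Pads are 22 mm wide; open, the fingers measure 114 mm over their backs; the gripper's body (76 mm by 85 mm) begins 54 mm behind the grasp point. The pads swing forward as they close: fully open they stand 13 mm farther back than shut.
Start: joints at [1.021, 0.477, 0.022, 1.555, -0.011, 1.109, -0.083], TCP at [0.289, -0.61, 0.405] pointing down, gripper open.
Joint ranges: [-2.96, 2.96], [-0.34, 2.1], [-1.41, 1.46], [0.24, 2.44], [-1.37, 4.51], [0.17, 1.92], [-2.96, 2.96]. Speed limits (rad/s): [2.39, 2.39, 3.14, 3.14, 3.14, 3.14, 3.14].

### API

Orientations are given as a unit quaternion [w, x, y, z].
In Python, from station import bot gives the robot as it stands. The module is installed in compiled form; this text tells all that it offers.
- The arm moves only by the shell command python3 -m pendant 'ROWS' [FORCE]. ROWS is JSON, a list of rows, each a list of 5 numbers: the finger opening in m, from 0 to 0.0854, then the shift along the tool's x, y, z in m, then the turn about the tool's z in degrees. In form: [[jaw, x, y, z, yaw], ...]. A call has 1 to 12 rows; each row shifts and turns the commanded pose from where the row before left it, along the tool's axes as they then stand; what a row does not reach is not made up. A row lasts 1/12 s, in which the tool goes at most 41.7 mm and 7.16 degrees, less where a joint would pass 70% of its speed; a pose out of reach is approached as far as the arm can. A call with a gripper value outside its range is refused whole. The fingers move at their own pace and stop on an object; FORCE is the grip in N (left out, the last holds). Time passes only in rows, so rows that do not move let the fingers close. It gives the time, the measured TCP pose, the force, the opening and the grip force at its end, in the units of the state.
- bot.get_obs(): the state, without advancing time (a new reading comes with each control period).
- bot.read_camera(name): name is "scene" or "top" or "wrist"; returns (picture, depth): 480x640x3 uint8, blue, green, red; 480x640 float32, m along the optical axis (not along the pixel's ray), 0 where there is no reading.
- bot.camera_model(name): a dict with "intrinsics" (3x3 intrinsics, pixels), "R" (3x3) and "t" (3): a world point X has camera coordinates R X + t. Camera axes: x right, y down, z forward; pixel columns grow to the right and rows downward; lengths in m; the calibration is good to about 2 mm. A picture is of the moment at which its call begins: read the wrist's pose just before it. camera_model takes no time and is no camera call; for the wrist camera it gives the pose at the moment of the call.
- bot.hand_in(): hands the job in; it is judged then, once.
Trained networks look in the newest picture that a camera, given by its name, has taken for a name from the list of things; names that differ only in an ending like _2 or _b are one class to them, and where a whole thing is asked for, a point or a joint stands for the part that bears it (a point fixed in the world has none). Each returns a list of dicts, best first, with "score" (0 to 1); they miss things now and then, are a little off and sometimes report something else, mostly with a low value. They report only what shows in the picture. A call takes as long as a camera call. They do not tell look-alikes from the thing itself.
- bot.boxes_of(name, camera): "at" ([column, row] in pixels, amid what is visible of it).
- bot.trace(name, camera): "mask" (480x640 bool, what is visible of it) and "at" ([column, row] in pixels, amid what is visible of it).
- bot.pinpoint(name, camera): "at" ([column, row] in pixels: a listed point, or the origin of a listed thing).
The state is a dict: "t": time; "q": joint angles; "joint_vel": joint speeds; "joint_torque": joint torques, N m; "eef_pos": TCP position; "tool_rot": TCP orientation; "contact_force": force on the tool from outside, world axes, zero at the start; "torque": the same for the moment, N m; "gripper_width": opening from 0.0 (shut) to 1.0 (fully open); "grasp_force": force on a finger pad.
Only numpy, scipy, OpenCV 4.12 (cv2) and the standard library are available. Lean on these libraries where they do the work, as an engineer would, in place of code of your own. Each camera call takes 0.05 s, during which the arm holds its last target. There are 200 camera calls.

### The job

Turn the round aluminium drilling table on the jig by its upright post until the hole in its lug lines up with the sliding lock pin, then push the pin by its knob through the lug, fully home with the knob against the guide plate, so that the table is locked for drilling. Leave the drill, hole saw and jar where they are.

Things in the scene. Friction and masses are not known exactly. Their poses are not given: they have to be found in the camera images.
- jig: Plywood base 190 (x) x 270 (y) x 18 mm, fixed to the bench. Origin: on the turntable's vertical axis at bench height; base reaches from y -95 to +175 mm. The pin lies along the jig's y axis (x = 0), 60 mm above the bench, and goes home towards -y. Two upright steel guide plates, 40 mm wide, 86 mm high above the bench, bored 13 mm, stand at y 88 to 102 and y 142 to 160 mm.
- turntable (a joint): Angle of the aluminium turntable (disc 164 mm across, top 34 mm above the bench) on the jig, rad, positive anticlockwise from above. At 0 the lug's hole is in line with the pin. Starts at 0.5 to 1.7; stops at -0.5 and 2.2. Dry friction 0.08 N m: it stays where left. A wooden workpiece 70 x 44 mm is fixed on its middle, top 70 mm above the bench.
- lug_hole (a point): Centre of the radial through hole (14 mm across) in the turntable's upright lug: 44 mm wide, 18 mm thick, 60 to 78 mm from the turntable's axis, top 86 mm above the bench. The point is 69 mm from the axis, 60 mm above the bench. Its y axis is the hole's axis, pointing outward; matches the jig's axes at joint value 0.
- post (a point): Centre of the top of the upright steel post for turning the table: 16 mm thick (22 mm at its lowest 4 mm), 60 mm tall, standing on the disc 62 mm from the axis, diametrically opposite the lug; top 94 mm above the bench. It is solid and fixed to the disc.
- guide (a point): Centre of the bore on the outer (+y) face of the outer guide plate, against which the pin's knob comes home; jig's axes.
- pin: Loose steel pin, 110 g, lying in both guide bores: shank 12 mm thick, 110 mm long, the last 9 mm tapered to 4 mm, so it finds a hole up to about 3 mm off line and draws the table into line. Origin: centre of the knob's shoulder (inner face); +y points outward along the pin; it may roll about y. Starts pulled out 34 to 40 mm from home, tip clear of the lug; slides easily (under 2 N).
- pin_tip (a point): Centre of the pin's tapered end, 110 mm from the shoulder; when home it has passed 10 mm beyond the lug's inner face.
- pin_knob (a point): Centre of the outer end face of the pin's knob (30 mm across, 18 mm long), 60 mm above the bench: push here, towards the turntable.
- drill: Bystander: cordless drill lying on its side, about 215 x 190 mm, 75 mm high, chuck towards its +y; origin under its middle.
- hole_saw: Bystander: steel hole saw standing on its mouth, 52 mm across, 100 mm tall, origin under it.
- screw_jar: Bystander: glass screw jar, 72 mm across, 85 mm tall, origin under it.
There are look-alikes about, which are no part of the job. What is shaped like the pin but brown, red or yellow is not meant.

How it is judged:
On the way:
1. the turntable is turned until the lug's hole is in line with the pin (within 0.06 rad) (value of joint turntable between -0.06 and 0.06 rad), for 0.2 s.
At the end, for the whole second after the job is handed in: The turntable is within 0.05 rad of lined up, the pin runs right through the lug's hole (tip at least 4 mm beyond the inner face, within 4 mm of the hole's axis) and is home: its knob's shoulder within 4 mm of the outer guide plate; all at rest (value of joint turntable between -0.05 and 0.05 rad and y of pin_tip in the frame of lug_hole below -0.013 m and x of pin_tip in the frame of lug_hole between -0.004 and 0.004 m and z of pin_tip in the frame of lug_hole between -0.004 and 0.004 m and y of pin in the frame of guide below 0.004 m and linear speed of pin below 0.01 m/s and velocity of joint turntable between -0.05 and 0.05 rad/s); the robot touches nothing.
It fails at once if the drill, hole saw or jar is moved more than 30 mm (distance of any of drill, hole_saw, screw_jar from where it was at the start of the episode above 0.03 m).
It also fails if it takes over 48 s, if anything falls off the work surface, if the arm or the gripper's body presses on something with over 40 N, if the wrist force passes 120 N, or if a joint passes its speed limit or range.

## Working session

There is one attempt and no reset: what is moved stays moved. The work goes in short steps, Python scripts to look and compute and a shell command to move; the robot and the scene stay as the last step left them, time stands still between calls to the robot, and variables do not carry over. Pictures are saved under pics/ and viewed, at most 10 in all, crops included, and the job is handed in when it is done.

```bash
mkdir -p pics
cat > h.py <<'E'
import numpy as np, cv2
from station import bot
def ray(cam,px):
    m=bot.camera_model(cam);K=np.array(m["intrinsics"]);R=np.array(m["R"]);t=np.array(m["t"])
    d=R.T@np.linalg.solve(K,[px[0],px[1],1.]);return -R.T@t,d
def atz(cam,px,z):
    o,d=ray(cam,px);return o+d*(z-o[2])/d[2]
def proj(cam,X):
    m=bot.camera_model(cam);c=np.array(m["R"])@np.array(X)+np.array(m["t"]);p=np.array(m["intrinsics"])@c;return p[:2]/p[2]
E
python3 - <<'E'
from h import *
o=bot.get_obs();print(o["t"],o["eef_pos"],o["tool_rot"])
Z=dict(lug_hole=.06,post=.094,guide=.06,pin=.06,pin_tip=.06,pin_knob=.06,jig=0,drill=0,hole_saw=0,screw_jar=0)
for c in ["scene","top"]:
    im,d=bot.read_camera(c);cv2.imwrite(f"pics/{c}.png",im)
    for n in Z:
        for r in bot.pinpoint(n,c)[:3]: print(c,n,np.round(r["at"]),round(r["score"],2),atz(c,r["at"],Z[n]).round(3))
E
```

```text
0.0 [ 0.2885185  -0.60993057  0.40372292] [-8.66507907e-04  9.75695656e-01  2.19128208e-01 -2.53175337e-04]
scene lug_hole [330. 224.] 0.72 [ 0.487 -0.049  0.06 ]
scene post [274. 201.] 0.68 [ 0.574 -0.15   0.094]
scene guide [347. 263.] 0.64 [0.514 0.069 0.06 ]
scene pin [358. 363.] 0.94 [0.629 0.29  0.06 ]
scene pin [458. 318.] 0.88 [0.404 0.305 0.06 ]
scene pin [194. 248.] 0.87 [ 0.779 -0.145  0.06 ]
scene pin_tip [384. 178.] 0.79 [ 0.294 -0.115  0.06 ]
scene pin_tip [206. 283.] 0.7 [ 0.796 -0.039  0.06 ]
scene pin_tip [424. 288.] 0.69 [0.417 0.21  0.06 ]
scene pin_knob [462. 328.] 0.96 [0.413 0.329 0.06 ]
scene pin_knob [350. 371.] 0.94 [0.651 0.296 0.06 ]
scene pin_knob [333. 185.] 0.79 [ 0.412 -0.16   0.06 ]
scene jig [302. 233.] 0.87 [ 0.53 -0.11  0.  ]
scene drill [453. 423.] 0.91 [0.527 0.457 0.   ]
scene hole_saw [271. 162.] 0.56 [ 0.471 -0.379  0.   ]
scene screw_jar [209. 178.] 0.64 [ 0.638 -0.41   0.   ]
scene screw_jar [302. 236.] 0.33 [ 0.534 -0.102  0.   ]
top lug_hole [346. 260.] 0.6 [ 0.495 -0.046  0.06 ]
top post [395. 226.] 0.62 [ 0.567 -0.148  0.094]
top guide [298. 245.] 0.64 [0.527 0.06  0.06 ]
top pin [194. 307.] 0.91 [0.388 0.281 0.06 ]
top pin [414. 323.] 0.91 [ 0.361 -0.193  0.06 ]
top pin [409. 150.] 0.79 [ 0.746 -0.186  0.06 ]
top pin_tip [247. 306.] 0.86 [0.392 0.168 0.06 ]
top pin_tip [250. 234.] 0.77 [0.549 0.166 0.06 ]
top pin_tip [397. 368.] 0.66 [ 0.267 -0.156  0.06 ]
top pin_knob [189. 308.] 0.86 [0.386 0.293 0.06 ]
top pin_knob [206. 202.] 0.83 [0.62  0.266 0.06 ]
top pin_knob [273. 250.] 0.82 [0.516 0.114 0.06 ]
top jig [367. 247.] 0.72 [ 0.532 -0.098  0.   ]
top drill [131. 245.] 0.7 [0.528 0.449 0.   ]
top hole_saw [484. 267.] 0.58 [ 0.489 -0.367  0.   ]
top screw_jar [499. 200.] 0.93 [ 0.645 -0.407  0.   ]
```

View pics/top.png

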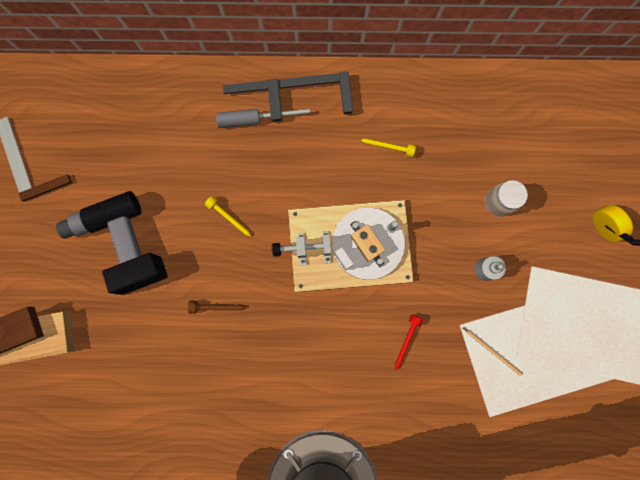

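View pics/scene.png

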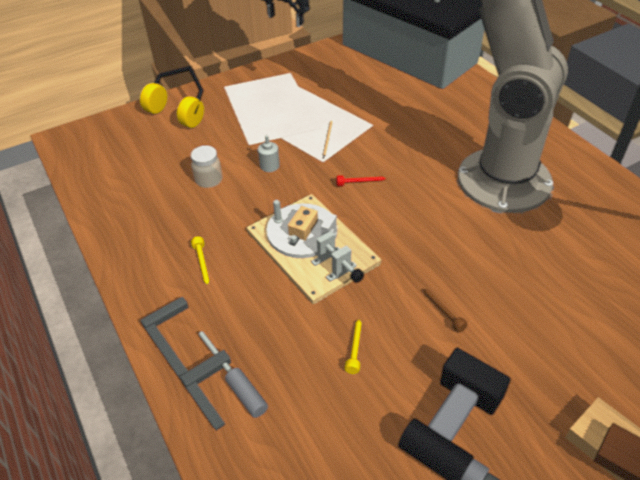

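The real pin is the grey shank with the black knob, lying in the guides: top view (277,250), scene view (357,275). The look-alikes lie loose on the bench and are excluded by colour: in the top view, yellow (230,216) and (390,148), brown (218,307) and red (408,340). I'll confirm the pin in the wrist close-up.

```bash
python3 -m pendant '[[0.05,0.032,-0.021,0,0],[0.05,0.032,-0.021,0,0],[0.05,0.032,-0.021,0,0],[0.05,0.032,-0.021,0,0],[0.05,0.032,-0.021,0,0],[0.05,0.032,-0.021,0,0],[0.05,0.032,-0.021,0,0],[0.05,0.032,-0.021,0,0],[0.05,0.032,-0.021,0,0],[0.05,0.032,-0.021,0,0],[0.05,0.032,-0.021,0,0],[0.05,0.032,-0.021,0,0]]' 40
python3 -m pendant '[[0.05,0.032,-0.021,0,0],[0.05,0,0,0,7],[0.05,0,0,0,7],[0.05,0,0,0,7],[0.05,0,0,0,7],[0.05,0,0,0,7],[0.05,0,0,0,7],[0.05,0,0,0,7],[0.05,0,0,0,7],[0.05,0,0,0,7],[0.05,0,0,0,7],[0.05,0,0,0,0]]'
python3 - <<'E'
from h import *
o=bot.get_obs();print(o["t"],o["eef_pos"],o["tool_rot"],o["q"])
Z=dict(lug_hole=.06,post=.094,guide=.06,pin=.06,pin_tip=.06,pin_knob=.06,jig=0)
c="wrist"
im,d=bot.read_camera(c);cv2.imwrite(f"pics/w1.png",im)
for n in Z:
        for r in bot.pinpoint(n,c)[:2]: print(c,n,np.round(r["at"]),round(r["score"],2),atz(c,r["at"],Z[n]).round(4))
E
```

```text
t: 2.1
eef_pos: [0.5287, -0.2166, 0.405]
tool_rot: [0.0, 0.976, 0.219, 0.0]
contact_force: [0.8, -0.8, -1.0]
gripper_width: 0.585
grasp_force: 0.0
t: 3.1
eef_pos: [0.548, -0.1854, 0.4048]
tool_rot: [0.0, 0.924, -0.382, 0.0]
contact_force: [0.2, 1.1, -0.4]
gripper_width: 0.585
grasp_force: 0.0
3.1 [ 0.54799576 -0.18541929  0.40480824] [ 4.68439513e-05  9.24132130e-01 -3.82073022e-01  1.04081606e-04] [ 0.18331356  0.3183091   0.04380993  1.79461457 -0.01585168  1.02882004
 -2.12177324]
wrist lug_hole [260. 346.] 0.89 [ 0.4932 -0.0401  0.06  ]
wrist post [268. 238.] 0.59 [ 0.5704 -0.143   0.094 ]
wrist pin [454. 306.] 0.91 [ 0.392  -0.2087  0.06  ]
wrist pin [161.  34.] 0.57 [ 0.7368 -0.1947  0.06  ]
wrist pin_tip [ 74. 100.] 0.58 [ 0.7576 -0.1056  0.06  ]
wrist pin_knob [172.  17.] 0.75 [ 0.7381 -0.2099  0.06  ]
wrist pin_knob [450. 298.] 0.74 [ 0.4006 -0.2115  0.06  ]
wrist jig [276. 261.] 0.97 [ 0.5347 -0.0966  0.    ]
```

View pics/w1.png

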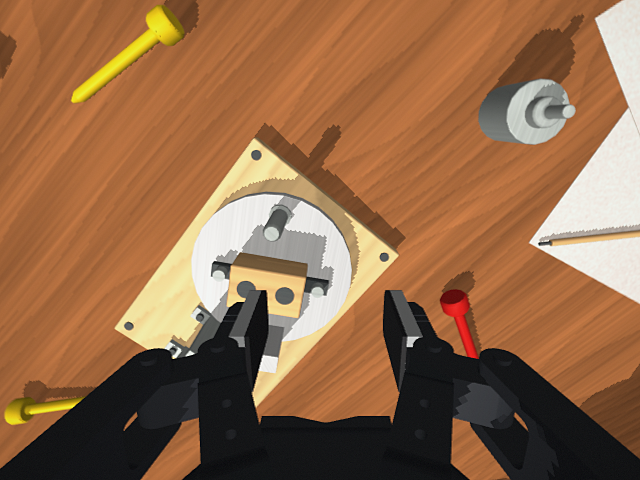

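The wrist view shows the post at (273,232), the disc, and the lug half hidden by the left finger near (260,346). The post-to-lug distance measures 129 mm against 131 mm expected. I'll go down over the post and grip it.

```bash
python3 -m pendant '[[0.05,-0.007,-0.022,0,0],[0.05,-0.006,-0.023,0,0],[0.05,0,0,0.03,0],[0.05,0,0,0.035,0],[0.05,0,0,0.035,0],[0.05,0,0,0.035,0],[0.05,0,0,0.035,0],[0.05,0,0,0,0],[0.01,0,0,0,0],[0.01,0,0,0,0],[0.01,0,0,0,0],[0.01,0,0,0,0]]' 25
python3 -m pendant '[[0.01,0,0,0,0],[0.01,0,0,0,0],[0.01,0,0,0,0]]'
```

```text
t: 4.5
eef_pos: [0.5714, -0.1449, 0.2373]
tool_rot: [-0.0, 0.925, -0.38, 0.002]
contact_force: [-0.2, -0.4, 4.3]
gripper_width: 0.178
grasp_force: 27.0
t: 4.75
eef_pos: [0.5714, -0.1449, 0.2373]
tool_rot: [-0.0, 0.925, -0.38, 0.002]
contact_force: [-0.6, -0.4, 7.3]
gripper_width: 0.179
grasp_force: 27.4
```

```bash
python3 -m pendant '[[0.01,-0.0009,0.0046,0,0],[0.01,-0.0009,0.0046,0,0],[0.01,-0.0014,0.0041,0,0],[0.01,-0.0014,0.0041,0,0],[0.01,-0.0022,0.0043,0,0],[0.01,-0.0022,0.0043,0,0],[0.01,-0.0028,0.004,0,0],[0.01,-0.0028,0.004,0,0],[0.01,0,0,0,0],[0.01,0,0,0,0]]'
python3 - <<'E'
from h import *
Z=dict(lug_hole=.06,post=.094,guide=.06,pin_tip=.06,pin_knob=.06,jig=0)
for c in ["top","scene","wrist"]:
    im,d=bot.read_camera(c);cv2.imwrite(f"pics/b_{c}.png",im)
    for n in Z:
        for r in bot.pinpoint(n,c)[:4]: 
            X=atz(c,r["at"],Z[n])
            if abs(X[0]-.53)<.12 and abs(X[1])<.25: print(c,n,np.round(r["at"]),round(r["score"],2),X.round(4))
a=cv2.imread("pics/b_top.png")[170:320,240:440];b=cv2.imread("pics/b_scene.png")[170:320,220:420]
cv2.imwrite("pics/b.png",np.hstack([cv2.resize(x,(400,300),interpolation=2) for x in (a,b)]))
E
```

```text
t: 5.58
eef_pos: [0.5375, -0.1587, 0.2371]
tool_rot: [-0.001, 0.925, -0.38, 0.003]
contact_force: [2.7, -0.3, 7.9]
gripper_width: 0.176
grasp_force: 24.9
top lug_hole [341. 242.] 0.63 [ 0.5341 -0.0343  0.06  ]
top post [400. 241.] 0.9 [ 0.535  -0.1591  0.094 ]
top guide [298. 247.] 0.71 [0.5237 0.0596 0.06  ]
top pin_tip [330. 246.] 0.83 [ 0.5272 -0.012   0.06  ]
top pin_tip [249. 236.] 0.68 [0.5456 0.1681 0.06  ]
top pin_knob [275. 248.] 0.7 [0.5194 0.1099 0.06  ]
top jig [365. 246.] 0.61 [ 0.5339 -0.093   0.    ]
scene lug_hole [317. 233.] 0.74 [ 0.525  -0.0417  0.06  ]
scene post [287. 194.] 0.62 [ 0.5379 -0.1545  0.094 ]
scene guide [344. 262.] 0.83 [0.5191 0.0629 0.06  ]
scene pin_tip [424. 287.] 0.64 [0.4132 0.2071 0.06  ]
scene pin_tip [324. 240.] 0.5 [ 0.5224 -0.0143  0.06  ]
scene pin_knob [358. 278.] 0.79 [0.5174 0.1165 0.06  ]
scene jig [300. 236.] 0.93 [ 0.5368 -0.1031  0.    ]
wrist pin_knob [563. 390.] 0.67 [ 0.421  -0.2082  0.06  ]
wrist jig [260. 321.] 0.61 [ 0.5348 -0.097   0.    ]
```

View pics/b.png

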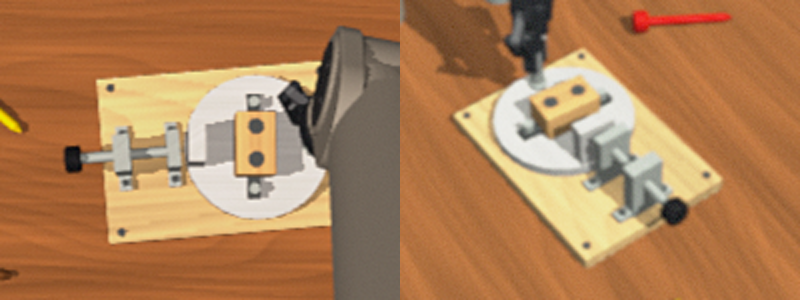

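```bash
python3 -m pendant '[[0.05,0,0,0,0],[0.05,0,0,0,0],[0.05,0,0,0,0],[0.05,0,0,-0.03,0],[0.05,0,0,-0.04,0],[0.05,-0.029,-0.029,-0.04,0],[0.05,-0.029,-0.029,-0.04,0],[0.05,-0.029,-0.029,0,0],[0.05,-0.029,-0.029,0,0],[0.05,0,-0.03,0,0],[0.05,0,0,0,0],[0.05,0,0,0,0]]'
python3 - <<'E'
from h import *
Z=dict(lug_hole=.06,post=.094,guide=.06,pin_tip=.06,pin_knob=.06,jig=0)
for c in ["top","wrist"]:
    im,d=bot.read_camera(c);cv2.imwrite(f"pics/c_{c}.png",im)
    for n in Z:
        for r in bot.pinpoint(n,c)[:4]: 
            X=atz(c,r["at"],Z[n])
            if abs(X[0]-.53)<.12 and abs(X[1])<.25: print(c,n,np.round(r["at"]),round(r["score"],2),X.round(4))
a=cv2.imread("pics/c_top.png")[185:305,260:420]
cv2.imwrite("pics/c1.png",cv2.resize(a,(800,600),interpolation=2))
E
```

```text
t: 7.63
eef_pos: [0.5567, 0.0065, 0.3627]
tool_rot: [-0.0, 0.926, -0.378, -0.0]
contact_force: [0.2, -0.9, -0.3]
gripper_width: 0.586
grasp_force: 0.0
top post [397. 236.] 0.71 [ 0.5452 -0.1526  0.094 ]
top guide [300. 245.] 0.56 [0.5266 0.0544 0.06  ]
top pin_tip [249. 236.] 0.89 [0.5465 0.1688 0.06  ]
top pin_tip [281. 249.] 0.7 [0.5172 0.0966 0.06  ]
top jig [366. 248.] 0.56 [ 0.5293 -0.0965  0.    ]
wrist lug_hole [372. 216.] 0.74 [ 0.5349 -0.0269  0.06  ]
wrist guide [302. 299.] 0.86 [0.5228 0.064  0.06  ]
wrist guide [372. 214.] 0.23 [ 0.5356 -0.0274  0.06  ]
wrist pin_tip [211. 326.] 0.79 [0.5598 0.1376 0.06  ]
wrist pin_tip [362. 239.] 0.69 [ 0.5263 -0.0079  0.06  ]
wrist pin_tip [318. 418.] 0.39 [0.4252 0.1422 0.06  ]
wrist pin_knob [ 82. 338.] 0.96 [0.6314 0.2274 0.06  ]
wrist pin_knob [272. 345.] 0.66 [0.5102 0.1148 0.06  ]
wrist jig [421. 145.] 0.97 [ 0.5353 -0.0967  0.    ]
```

View pics/c_wrist.png

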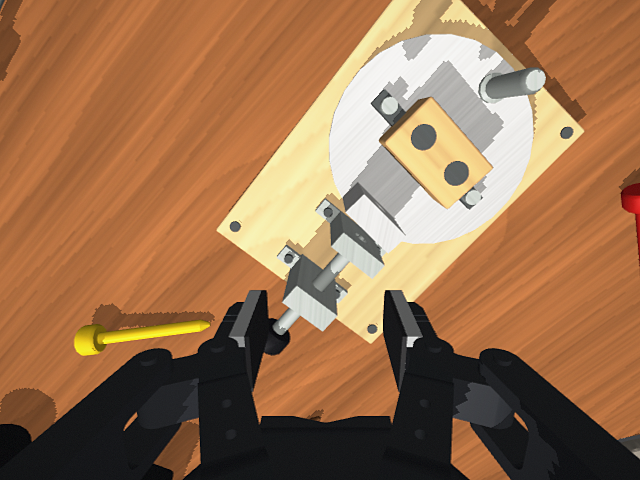

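The wrist view shows the pin in the guides: black knob (275,338), shank (335,270), lug (380,215), post top (538,78). I'll enlarge the lug and guides to confirm the pin and compare edge directions.

Run:
```python
import cv2
a=cv2.imread("pics/c_wrist.png")[170:350,255:455]
cv2.imwrite("pics/c2.png",cv2.resize(a,(800,720),interpolation=cv2.INTER_CUBIC)[:600])
```

```text
(no output)
```

View pics/c2.png

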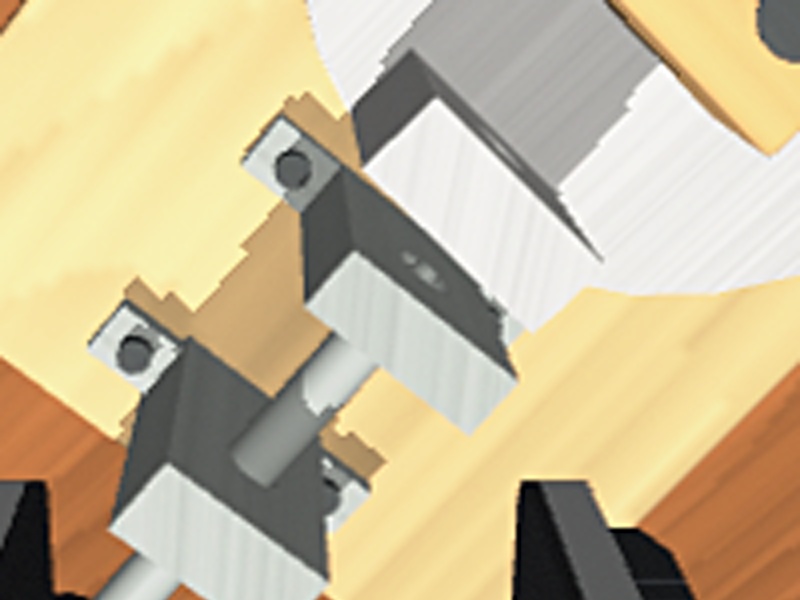

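Confirmed: a grey steel shank through both bores, so this is the pin. The lug edge isn't parallel to the guide plates, so I'll work out the angle.

Run:
```python
from h import *
f=lambda x,y,z=.086: atz("wrist",[x/4+255,y/4+170],z)
L=[f(*p) for p in [(435,97),(602,260),(362,168),(528,332)]]
G=[f(*p) for p in [(355,252),(517,380),(306,303),(470,432)]]
O=[f(*p) for p in [(168,465),(328,580)]]
P=atz("wrist",(536,80),.094)
print(np.round([*L,*G,*O,P],4))
an=lambda a,b:np.arctan2(*(b-a)[1::-1]) 
print([round(an(a,b),3) for a,b in [(L[0],L[1]),(L[2],L[3]),(G[0],G[1]),(G[2],G[3]),(O[0],O[1])]])
lc=np.mean(L,0);gc=np.mean(G,0);oc=np.mean(O,0)
print("lug c",lc,"in guide c",gc,oc,"post->lug yaw",-np.arctan2(*(lc-P)[:2]))
print(bot.get_obs()["eef_pos"])
```

```text
[[ 0.5574 -0.0351  0.086 ]
 [ 0.5147 -0.0363  0.086 ]
 [ 0.5572 -0.0175  0.086 ]
 [ 0.5137 -0.0177  0.086 ]
 [ 0.5469 -0.0059  0.086 ]
 [ 0.5081 -0.01    0.086 ]
 [ 0.5461  0.0071  0.086 ]
 [ 0.5065  0.0032  0.086 ]
 [ 0.5413  0.048   0.086 ]
 [ 0.5028  0.0436  0.086 ]
 [ 0.5371 -0.1582  0.094 ]]
[np.float64(-3.115), np.float64(-3.136), np.float64(-3.036), np.float64(-3.044), np.float64(-3.029)]
lug c [ 0.53574452 -0.02664546  0.086     ] in guide c [ 0.5269071  -0.00141067  0.086     ] [0.5220503  0.04578577 0.086     ] post->lug yaw 0.00994594489793289
[0.55637936 0.00464492 0.36290567]
```

The jig's yaw is about 0.103 and the table sits at about 0.012, so it has over-turned by roughly 0.09 rad. I'll regrip the post and turn it back 5.6 mm.

```bash
python3 -m pendant '[[0.05,0.02,0.026,0,0],[0.05,0.02,0.026,0,0],[0.05,0.02,0.026,0,0],[0.05,0.02,0.026,0,0],[0.05,0.02,0.026,0,0],[0.05,0,0,0.036,0],[0.05,0,0,0.036,0],[0.05,0,0,0.036,0],[0.05,0,0,0.017,0],[0.05,0,0,0,0],[0.01,0,0,0,0],[0.01,0,0,0,0]]' 25
python3 -m pendant '[[0.01,0,0,0,0],[0.01,0,0,0,0],[0.01,0,0,0,0],[0.01,0,0,0,0]]'
python3 -m pendant '[[0.01,0.002,-0.002,0,0],[0.01,0.002,-0.002,0,0],[0.01,0,0,0,0],[0.01,0,0,0,0]]'
python3 -m pendant '[[0.05,0,0,0,0],[0.05,0,0,0,0],[0.05,0,0,0,0],[0.05,0,0,-0.03,0],[0.05,0,0,-0.04,0],[0.05,-0.02,-0.026,-0.04,0],[0.05,-0.02,-0.026,-0.02,0],[0.05,-0.02,-0.026,0,0],[0.05,-0.02,-0.026,0,0],[0.05,-0.02,-0.026,0,0],[0.05,0,0,0,0],[0.05,0,0,0,0]]'
python3 - <<'E'
from h import *
im,d=bot.read_camera("wrist");cv2.imwrite("pics/d_wrist.png",im)
print([ (r["at"],r["score"]) for r in bot.pinpoint("pin_knob","wrist")])
cv2.imwrite("pics/d2.png",cv2.resize(im[170:350,255:455],(800,720),interpolation=cv2.INTER_CUBIC)[:600])
E
```

```text
t: 9.33
eef_pos: [0.5369, -0.1582, 0.2392]
tool_rot: [-0.0, 0.925, -0.38, 0.001]
contact_force: [-0.1, -0.2, -0.2]
gripper_width: 0.316
grasp_force: 0.0
t: 9.67
eef_pos: [0.537, -0.1581, 0.2398]
tool_rot: [-0.0, 0.925, -0.38, 0.002]
contact_force: [0.3, 0.9, 7.8]
gripper_width: 0.182
grasp_force: 25.7
t: 10.0
eef_pos: [0.5422, -0.1582, 0.2397]
tool_rot: [-0.0, 0.925, -0.38, 0.001]
contact_force: [-2.4, 1.4, 9.5]
gripper_width: 0.176
grasp_force: 26.3
t: 11.0
eef_pos: [0.5613, 0.0009, 0.3601]
tool_rot: [-0.0, 0.926, -0.378, -0.0]
contact_force: [0.2, -0.7, 0.0]
gripper_width: 0.587
grasp_force: 0.0
[([83.0, 343.1], 0.76), ([270.6, 347.8], 0.71), ([534.7, 87.5], 0.42)]
```

View pics/d2.png

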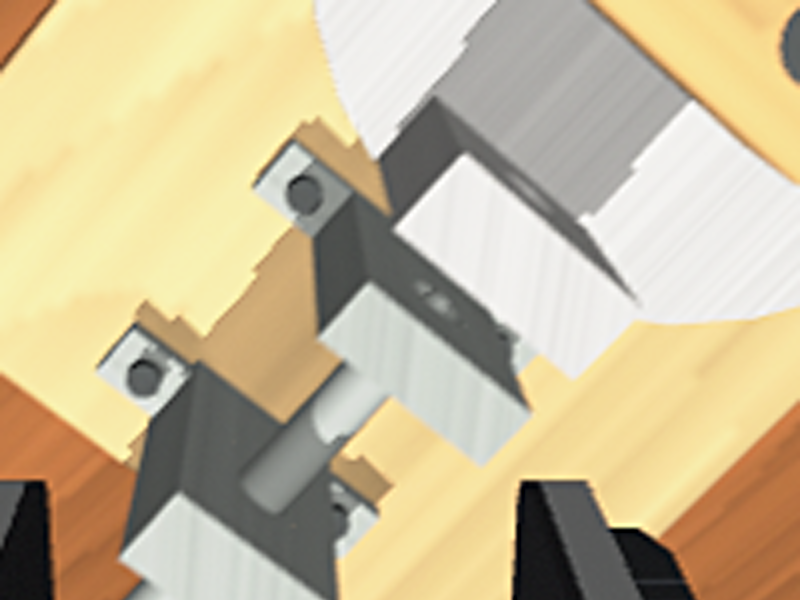

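Run:
```python
from h import *
f=lambda x,y,z=.086: atz("wrist",[x/4+255,y/4+170],z)
L=[f(*p) for p in [(466,154),(637,303),(393,229),(573,378)]]
G=[f(*p) for p in [(369,283),(528,409),(320,334),(481,464)]]
an=lambda a,b:np.arctan2(*(b-a)[1::-1])+np.pi 
print([round(an(a,b),3) for a,b in [(L[0],L[1]),(L[2],L[3]),(G[0],G[1]),(G[2],G[3])]])
lc=np.mean(L,0);gc=np.mean(G,0)
u=np.array([-np.sin(.103),np.cos(.103)]);n=np.array([u[1],-u[0]])
print("lug",lc,"guide",gc,"lateral",(lc-gc)[:2]@n,"along",(lc-gc)[:2]@u)
print("outer face",gc[:2]+u*.065,"knob end now ~",gc[:2]+u*(.065+.037+.018))
print(atz("wrist",(270.6,347.8),.06))
```

```text
[np.float64(0.078), np.float64(0.088), np.float64(0.101), np.float64(0.082)]
lug [ 0.52975575 -0.03217216  0.086     ] guide [ 0.52654255 -0.0066953   0.086     ] lateral 0.0005766850279653599 along -0.025672212582242858
outer face [0.51985938 0.05796021] knob end now ~ [0.5142044  0.11266873]
[0.51477505 0.10863202 0.06      ]
```

The lug now sits 0.6 mm off the pin's line, and the 25.7 mm from guide to lug matches the 26 mm expected. Next I'll turn the tool, close the gripper and go down behind the knob.

```bash
python3 -m pendant '[[0,0,0,0,-7.15],[0,0,0,0,-7.15],[0,0,0,0,-7.15],[0,0,0,0,-7.15],[0,0,0,0,-7.15],[0,0,0,0,-7.15],[0,0,0,0,-7.1],[0,-0.009,-0.038,0,0],[0,-0.009,-0.038,0,0],[0,-0.009,-0.038,0,0],[0,-0.009,-0.037,0,0],[0,0,0,0,0]]' 40
python3 -m pendant '[[0,0,0,0.0355,0],[0,0,0,0.0355,0],[0,0,0,0.0355,0],[0,0,0,0.0355,0],[0,0,0,0,0],[0,0,0,0,0]]'
python3 - <<'E'
from h import *
im,d=bot.read_camera("scene")
print([(r["at"],round(r["score"],2),atz("scene",r["at"],.06)) for r in bot.pinpoint("pin_knob","scene")][:4])
cv2.imwrite("pics/e.png",cv2.resize(im[150:330,240:440],(800,720),interpolation=cv2.INTER_CUBIC)[:600])
im,d=bot.read_camera("wrist");cv2.imwrite("pics/e_w.png",im)
E
```

```text
t: 12.1
eef_pos: [0.5089, 0.1516, 0.3604]
tool_rot: [-0.002, 0.999, 0.05, -0.0]
contact_force: [0.0, 0.6, 0.3]
gripper_width: -0.002
grasp_force: 0.0
t: 12.6
eef_pos: [0.5111, 0.1438, 0.217]
tool_rot: [0.001, 0.999, 0.045, -0.002]
contact_force: [0.7, -0.4, 1.8]
gripper_width: -0.003
grasp_force: 0.0
[([349.6, 367.1], 0.92, array([0.64698239, 0.28805974, 0.06      ])), ([463.7, 327.8], 0.84, array([0.40938363, 0.32970287, 0.06      ])), ([360.6, 278.2], 0.58, array([0.51307651, 0.11947146, 0.06      ])), ([197.6, 242.6], 0.58, array([ 0.76613416, -0.15558283,  0.06      ]))]
```

View pics/e.png

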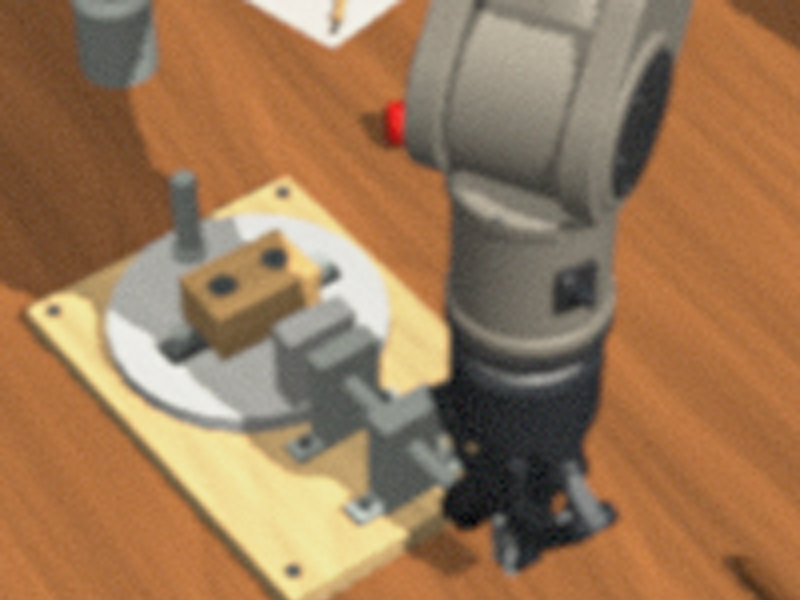

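The fingers stand right behind the knob and in line with the pin. Pushing along tool +y.

```bash
python3 -m pendant '[[0,0,0.006,0,0],[0,0,0.006,0,0],[0,0,0.006,0,0],[0,0,0.006,0,0],[0,0,0.006,0,0],[0,0,0,0,0]]'
python3 -m pendant '[[0,0,0.004,0,0],[0,0,0.004,0,0],[0,0,0.004,0,0],[0,0,0,0,0]]'
```

```text
t: 13.25
eef_pos: [0.5144, 0.1136, 0.2182]
tool_rot: [0.001, 0.999, 0.045, 0.0]
contact_force: [0.1, -0.8, -0.2]
gripper_width: 0.002
grasp_force: 0.0
t: 13.58
eef_pos: [0.5154, 0.1026, 0.218]
tool_rot: [0.0, 0.999, 0.046, -0.0]
contact_force: [0.9, -0.3, -0.5]
gripper_width: -0.003
grasp_force: 0.0
```

```bash
python3 -m pendant '[[0,0,0.003,0,0],[0,0,0.003,0,0],[0,0,0,0,0]]'
python3 -m pendant '[[0,0,0.003,0,0],[0,0,0.002,0,0],[0,0,0,0,0]]'
python3 - <<'E'
from h import *
im,d=bot.read_camera("scene")
cv2.imwrite("pics/f.png",cv2.resize(im[170:320,260:420],(640,600),interpolation=cv2.INTER_CUBIC))
E
```

```text
t: 13.83
eef_pos: [0.5159, 0.0969, 0.218]
tool_rot: [0.0, 0.999, 0.046, -0.0]
contact_force: [0.2, 0.4, -0.5]
gripper_width: 0.002
grasp_force: 0.0
t: 14.08
eef_pos: [0.5161, 0.094, 0.2181]
tool_rot: [-0.001, 0.999, 0.047, 0.0]
contact_force: [-0.8, 4.4, -2.3]
gripper_width: -0.002
grasp_force: 2.6
```

View pics/f.png

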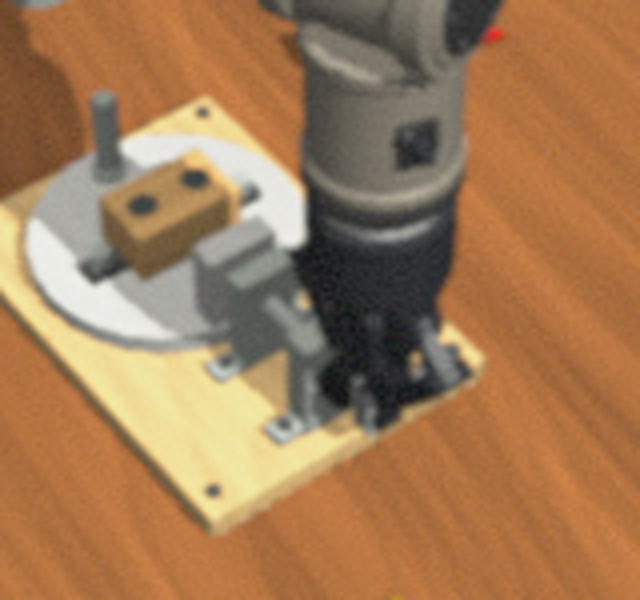

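Force is now building, with the knob close to the plate. I'll push a little more to tell friction from the stop.

```bash
python3 -m pendant '[[0,0,0.002,0,0],[0,0,0.002,0,0],[0,0,0,0,0],[0,0,0,0,0]]'
python3 -m pendant '[[0,0,0.002,0,0],[0,0,0,0,0],[0,0,0,0,0]]'
```

```text
t: 14.47
eef_pos: [0.5161, 0.0932, 0.2181]
tool_rot: [-0.003, 0.999, 0.049, 0.0]
contact_force: [-2.4, 13.8, -2.2]
gripper_width: -0.0
grasp_force: 7.0
t: 14.72
eef_pos: [0.5161, 0.0928, 0.2182]
tool_rot: [-0.004, 0.999, 0.049, 0.0]
contact_force: [-2.5, 17.9, -2.1]
gripper_width: -0.0
grasp_force: 9.3
```

Hard stop. Backing off, rising and checking.

```bash
python3 -m pendant '[[0,0,-0.01,0,0],[0,0,-0.02,0,0],[0,0,-0.02,0,0],[0,0,0,-0.04,0],[0,0,0,-0.04,0],[0,0,0,-0.04,0],[0,0,-0.02,-0.02,0],[0,0,0,0,0],[0,0,0,0,0]]'
python3 - <<'E'
from h import *
im,d=bot.read_camera("wrist")
im2,d=bot.read_camera("top")
print([(r["at"],round(r["score"],2),atz("wrist",r["at"],.06)) for r in bot.pinpoint("pin_knob","wrist")][:4])
cv2.imwrite("pics/g.png",np.hstack([cv2.resize(im,(560,420)),cv2.resize(im2[170:310,270:350],(240,420))]))
cv2.imwrite("pics/g_w.png",im)
E
```

```text
t: 15.47
eef_pos: [0.5105, 0.1572, 0.3594]
tool_rot: [-0.0, 0.999, 0.047, 0.002]
contact_force: [-1.0, -0.7, -0.6]
gripper_width: 0.004
grasp_force: 0.0
[([4.1, 165.1], 0.59, array([0.53334896, 0.39089129, 0.06      ])), ([163.0, 321.1], 0.57, array([0.41371234, 0.28198073, 0.06      ])), ([427.6, 224.1], 0.56, array([0.51734891, 0.07643013, 0.06      ]))]
```

View pics/g.png

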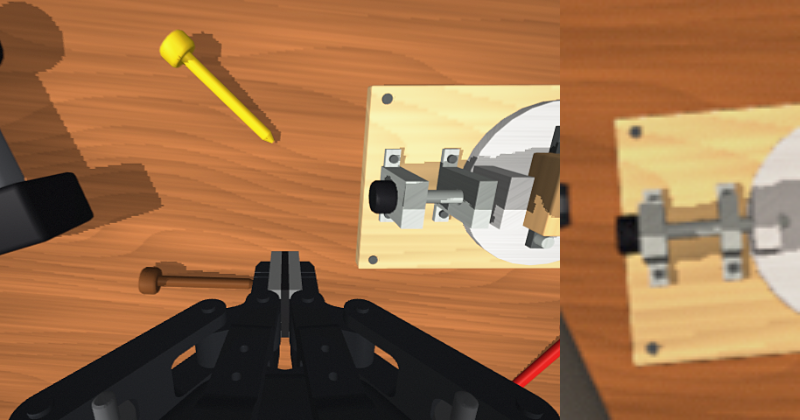

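The knob at (383,196) sits flush against the outer plate. Its end face measures y = 0.076, which matches plate 0.058 + 18 mm. The lug is in line and the arm is clear, so I'm handing in.

```bash
python3 -c "
from station import bot
print(bot.hand_in())"
```

```text
the job is handed in; nothing more can be done
None
```

The drilling table is turned into line and the pin is pushed home with its knob against the guide plate; I handed the job in at about 15.5 s, and no verdict came back.

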